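# Reset the tripped breaker behind the push-to-open cover

### The job

One of the three breakers behind the cover of the bench supply box has tripped. Press the cover in at its dimpled free edge until the touch catch lets go and the cover springs ajar, swing it wide open with a fingertip behind that edge, and push the one breaker button that stands out fully home. Do it all by pushing: do not pinch the cover, and leave the tools lying round the box where they are.

Things in the scene. Friction and masses are not known exactly. Their poses are not given: they have to be found in the camera images.
- supply_box: Grey steel supply box bolted to the table, 280 mm wide (y), 120 deep (x), 150 high. Origin under its centre; x away from the robot, y left, z up. Flat front panel at x = -60 mm. The cover spans y +118 to -72 mm; right of it only flat louvres. Rails at table height stick out 23 mm in front, outlets 20 mm at the right end.
- cover (a joint): Cover angle, rad: 0 shut, grows as the right (free) edge swings out to the robot, stop 1.75; pressed in, below 0 (stop -0.034). Pressing the free edge in 4 to 6 mm (past -0.022; 4 to 9 N) trips the catch for good; as the finger draws back a spring pushes the cover ajar, about 0.4 rad (0.35 to 0.6), within 1 s. A stiff hinge (0.05 N m) holds any angle. Shut, it cannot be pulled open.
- cover_press (a point): Front face of the cover at the shallow round thumb dimple (27 mm across), 22 mm in from the free edge, 112 mm above the table. Turns with the cover; axes as the box's while shut.
- cover_lip (a point): Middle of the rear lip of the cover's free edge, 88 mm above the table, 188 mm from the hinge axis. The cover is a tray open at the back, 190 mm wide, 112 high (32 to 144 mm above the table), 24 deep, with 3 mm walls; shut, its rear lip is 7 mm off the panel.
- cover_hinge (a point): On the upright hinge axis at the cover's left edge, 88 mm above the table, 4 mm in front of the panel. Turns with the cover: +x points from the front face to the inside, -y from the hinge to the free edge. The rear lip of the walls lies at x = -3 mm, the front face at x = -27 mm.
- breaker_b_button (a joint): Travel of the tripped breaker's button, m: 0 standing out, 0.010 home. Snap action: 5 to 7 N carries it past the middle, where it snaps in and stays; let go short of the middle, it springs out again.
- breaker_b_tip (a point): Front face centre of the tripped breaker's black round button, 18 mm across, 112 mm above the table, pushed along the box's +x. Face 17 mm off the panel standing out (11 mm proud of its collar), 7 mm when home. Three alike breakers sit at box y = +69, +23, -23 mm; which one has tripped varies, the other two are home.
- tape_measure: Loose tape measure, 38 x 99 x 65 mm, standing to the right of the box; origin under its centre; leave it.
- square: Loose engineer's square, 166 x 101 x 18 mm, lying in front of the box; leave it.
- paint_marker: Loose paint marker, 137 mm long, 14 mm thick, lying in front of the box; leave it.
- gauge_block: Loose setting block with round holes, 50 x 75 x 25 mm, to the left of the box; leave it.

How it is judged:
On the way, in this order (a step that is already met when the one before it is completed fails the run):
1. the cover is pressed in on its touch catch (value of joint cover below -0.01 rad), for 0.02 s.
2. the cover has sprung ajar (value of joint cover above 0.2 rad), for 0.05 s.
3. the cover is swung wide open (value of joint cover above 1.45 rad), for 0.2 s.
4. the tripped breaker's button is pushed home (value of joint breaker_b_button above 0.0085 m), for 0.2 s.
At the end, for the whole second after the job is handed in: The cover stands at least 1.45 rad (83 degrees) open, the tripped button is within 1.5 mm of its home position and stays in by itself, and the four loose tools are within 20 mm of where they lay (value of joint cover above 1.45 rad and value of joint breaker_b_button above 0.0085 m and distance of each of tape_measure, square, paint_marker, gauge_block from where it was at the start of the episode below 0.02 m); the robot touches nothing.
It fails at once if the cover is pinched: its front face and its inside or walls are gripped by the fingers at once (over 2 N each) (contact force between the fingers and cover_c0 above 2 N and (contact force between the fingers and cover_c1 above 2 N or contact force between the fingers and cover_c2 above 2 N or contact force between the fingers and cover_c3 above 2 N)).
It fails at once if a loose tool is lifted or pushed away by more than 20 mm (distance of any of tape_measure, square, paint_marker, gauge_block from where it was at the start of the episode above 0.02 m).
It also fails if it takes over 45 s, if anything falls off the work surface, if the arm or the gripper's body presses on something with over 40 N, if the wrist force passes 120 N, or if a joint passes its speed limit or range.

### The arm

A 6-joint arm with a two-finger parallel gripper is mounted at the origin on a cart in front of the work surface, level with it; the furniture and walls round the work are solid. World frame = base frame: x ahead of the robot, y to its left, z up, the work surface at z = 0. Lengths are in m, angles in rad, forces in N, time in s.
With the tool pointing down it reaches from about 0.35 to 0.85 m from the base axis. Payload 8.1 kg.
Tool frame: the origin (TCP) lies midway between the tips of the shut fingers; the grasp point (between the pads) lies 19 mm behind it (manip.tcp_to_grasp is the distance from the TCP to the grasp point, in m); y points along the fingers, x is the direction in which the jaws open and shut, and the axes are right-handed (so a half turn about y gives the same grasp; the last joint's range is limited). The gripper opens to 85 mm and grips with 20 to 120 N. Pads are 22 mm wide; open, the fingers measure 114 mm over their backs; the gripper's body (76 mm by 85 mm) begins 54 mm behind the grasp point. The pads swing forward as they close: fully open they stand 13 mm farther back than shut.
Start: joints at [-1.262, 0.13, 1.488, -0, 1.523, -0.085], TCP at [0.23, -0.554, 0.231] pointing down, gripper open.
Joint ranges: [-2.96, 2.96], [-0.89, 2.26], [0.02, 2.5], [-1.34, 4.48], [0, 2.73], [-2.66, 2.66]. Speed limits (rad/s): [2.39, 2.39, 2.79, 3.14, 3.14, 3.14].

### API

Orientations are given as a unit quaternion [x, y, z, w].
In Python, from workcell import manip gives the robot as it stands.
- The arm moves only by the tool step_arm, never from a script. Its argument "commands" is a list of rows, each a list of 7 numbers: the turn, a rotation vector about the tool's x, y, z normalised to -1 to 1, where 1 is 0.1 rad, then the shift along the tool's x, y, z normalised to -1 to 1, where 1 is 40 mm, then the gripper command: -1 is shut, 1 is fully open, values between are in proportion. A call has 1 to 12 rows; each row shifts and turns the commanded pose from where the row before left it, along the tool's axes as they then stand; what a row does not reach is not made up. A row lasts 1/8 s, in which the tool goes at most 62.5 mm and 10.7 degrees, less where a joint would pass 70% of its speed; a pose out of reach is approached as far as the arm can. A call with a number of a shift or a turn outside -1 to 1 is refused whole. A call with a gripper value outside its range is refused whole. The fingers move at their own pace and stop on an object; the grip force is fixed at half the most. Time passes only in rows, so rows that do not move let the fingers close. It gives the time, the measured TCP pose, the force and the opening at its end, in the units of the state.
- manip.read_state(): the state, without advancing time (a new reading comes with each control period).
- manip.get_image(name): name is "scene" or "top"; returns the picture (480x640x3 uint8, blue, green, red); there is no depth.
- manip.camera_model(name): a dict with "fx", "fy", "cx", "cy" (pixels), "rvec" (rotation vector, rad) and "tvec" (3), from world to camera coordinates, as OpenCV has them. Camera axes: x right, y down, z forward; pixel columns grow to the right and rows downward; lengths in m; the calibration is good to about 2 mm. A picture is of the moment at which its call begins. camera_model takes no time and is no camera call.
- manip.sign_off(): hands the job in, once; it reports no verdict.
Trained networks look in the newest picture that a camera, given by its name, has taken for a name from the list of things; names that differ only in an ending like _2 or _b are one class to them, and where a whole thing is asked for, a point or a joint stands for the part that bears it (a point fixed in the world has none). Each returns a list of dicts, best first, with "conf" (0 to 1); they miss things now and then, are a little off and sometimes report something else, mostly with a low value. They report only what shows in the picture. A call takes as long as a camera call.
- manip.find_in(camera, query): "at" ([column, row] in pixels, amid what is visible of it).
- manip.pinpoint(camera, query): "at" ([column, row] in pixels: a listed point, or the origin of a listed thing).
The state is a dict: "time": time; "joints": joint angles; "joint_velocities": joint speeds; "joint_torque": joint torques, N m; "tool_pos": TCP position; "ee_rot": TCP orientation; "wrist_force": force on the tool from outside, world axes, zero at the start; "wrist_torque": the same for the moment, N m; "width": finger opening in m.
Only numpy, scipy, OpenCV 4.12 (cv2) and the standard library are available. Lean on these libraries where they do the work, as an engineer would, in place of code of your own. Each camera call takes 0.05 s, during which the arm holds its last target.

## Working session

There is one attempt and no reset: what is moved stays moved. The work goes in short steps, Python scripts to look and compute and a tool call to move; the robot and the scene stay as the last step left them, time stands still between calls to the robot, and variables do not carry over. Pictures are saved under pics/ and viewed, and the job is handed in when it is done.

Besides the shell and the picture viewer there is one more tool, called after "Call:" in YAML: its name, and indented under it one key for each argument. step_arm: Moves the arm, as the interface text tells. Scaled input: -1 to 1 covers 40 mm each way for a shift and 0.1 rad each way for a turn. Its arguments: {"type":"object","properties":{"commands":{"type":"array"}},"required":["commands"]}

```bash
ls; mkdir -p pics
python3 - <<'E'
from workcell import manip
import cv2
s=manip.read_state()
for k,v in s.items(): print(k,v)
for c in("scene","top"):
    cv2.imwrite(f"pics/{c}0.png",manip.get_image(c))
    print(c,manip.camera_model(c))
    for q in("supply_box","cover_press","cover_lip","cover_hinge","tape_measure","square","paint_marker","gauge_block"):
        print(q,[(r["at"],r["conf"]) for r in manip.pinpoint(c,q)][:2])
E
```

```text
pics
time 0.0
joints [-1.26237425e+00  1.31145186e-01  1.48930130e+00  2.03015031e-05
  1.52300603e+00 -8.53912251e-02]
joint_velocities [-0.0006908  -0.00038596 -0.00102313  0.00033256  0.00152667  0.00027373]
joint_torque [-7.19413511e-04 -5.69397676e+01 -5.00554669e+01 -4.23502997e-04
  1.49598968e-02 -3.99459248e-05]
tool_pos [ 0.23008949 -0.55352317  0.23024189]
ee_rot [-0.58774019  0.39302934 -0.39201065  0.58857206]
wrist_force [0.09033422 0.82889279 0.20699646]
wrist_torque [ 0.04181795 -0.01568895  0.01230484]
width 0.08541915222513992
scene {'fx': 435.37937844976483, 'fy': 435.37937844976483, 'cx': 317.4218038401487, 'cy': 237.12409397244022, 'rvec': array([ 0.80775409, -2.25175233,  1.41878296]), 'tvec': array([0.3958462 , 0.23931279, 0.83989136])}
supply_box [([267.5, 265.7], 0.86), ([330.5, 309.0], 0.74)]
cover_press [([305.5, 231.6], 0.77)]
cover_lip [([305.5, 236.4], 0.88)]
cover_hinge [([255.3, 263.8], 0.82), ([393.2, 262.4], 0.71)]
tape_measure [([372.5, 224.3], 0.68), ([304.3, 233.1], 0.19)]
square [([331.6, 310.4], 0.79)]
paint_marker [([395.3, 262.1], 0.75), ([303.0, 235.4], 0.36)]
gauge_block [([196.2, 320.7], 0.76)]
top {'fx': 478.35571542956814, 'fy': 478.35571542956814, 'cx': 311.08217286121123, 'cy': 232.97899283560156, 'rvec': array([ 2.15721577, -2.1669885 ,  0.09713331]), 'tvec': array([8.04232751e-04, 5.30858487e-01, 1.09391387e+00])}
supply_box [([287.8, 190.9], 0.92), ([235.2, 213.5], 0.36)]
cover_press [([314.2, 218.8], 0.69), ([269.1, 292.8], 0.3)]
cover_lip [([322.0, 209.9], 0.93)]
cover_hinge [([234.4, 216.1], 0.98)]
tape_measure [([457.5, 209.8], 0.76), ([321.6, 209.8], 0.5)]
square [([271.1, 293.2], 0.81)]
paint_marker []
gauge_block [([176.8, 218.2], 0.61)]
```

View pics/scene0.png

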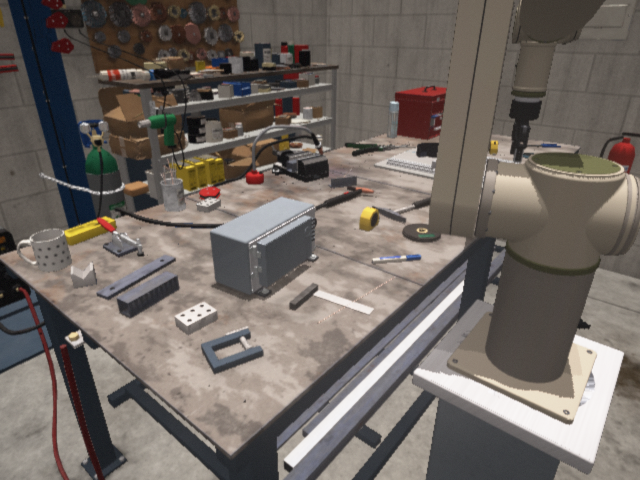

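View pics/top0.png

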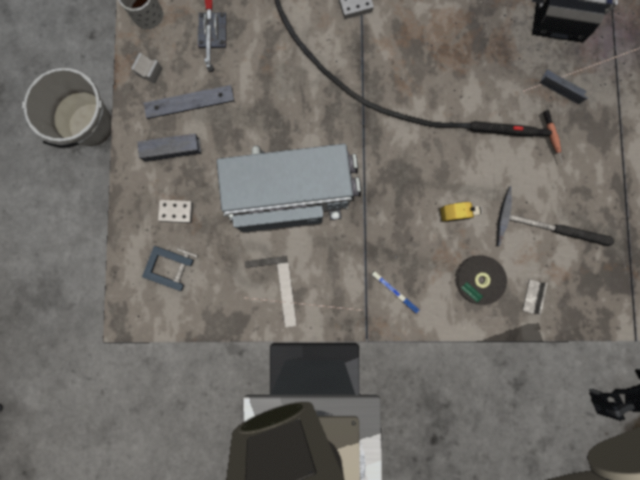

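```bash
cat > h.py <<'E'
import numpy as np,cv2
from workcell import manip
from scipy.optimize import least_squares
from scipy.spatial.transform import Rotation as R
def proj(c,P):
    m=manip.camera_model(c);K=np.array([[m["fx"],0,m["cx"]],[0,m["fy"],m["cy"]],[0,0,1]])
    return cv2.projectPoints(np.asarray(P,float).reshape(-1,1,3),m["rvec"],m["tvec"],K,None)[0][:,0]
def ray(c,uv,z):
    m=manip.camera_model(c);Rm=cv2.Rodrigues(m["rvec"])[0];o=-Rm.T@m["tvec"]
    d=Rm.T@np.array([(uv[0]-m["cx"])/m["fx"],(uv[1]-m["cy"])/m["fy"],1]);return o+d*(z-o[2])/d[2]
def w(box,p):
    x,y,t=box;c,s=np.cos(t),np.sin(t);p=np.atleast_2d(p)
    return np.c_[x+c*p[:,0]-s*p[:,1],y+s*p[:,0]+c*p[:,1],p[:,2]]
E
python3 - <<'E'
from h import *
obs=[("scene",(267.5,265.7),(0,0,0)),("scene",(305.5,231.6),(-.087+.004-.0,-.050,.112)),("scene",(305.5,236.4),(-.067,-.070,.088)),("scene",(255.3,263.8),(-.064,.118,.088)),
("top",(287.8,190.9),(0,0,0)),("top",(314.2,218.8),(-.091,-.050,.112)),("top",(322,209.9),(-.067,-.070,.088)),("top",(234.4,216.1),(-.064,.118,.088))]
obs[1]=("scene",(305.5,231.6),(-.091,-.050,.112))
def f(b): return np.concatenate([(proj(c,w(b,p))[0]-np.array(uv)) for c,uv,p in obs])
r=least_squares(f,[.6,0.05,0],loss="soft_l1",f_scale=2);print(r.x);print(f(r.x).reshape(-1,2).round(1))
b=r.x
for c in("top","scene"):
    im=cv2.imread(f"pics/{c}0.png")
    x0,y0,ww,hh=(200,130,180,130) if c=="top" else (190,180,150,130)
    cv2.imwrite(f"pics/{c}0raw.png",cv2.resize(im[y0:y0+hh,x0:x0+ww],None,fx=4,fy=4,interpolation=cv2.INTER_CUBIC))
    big=cv2.resize(im[y0:y0+hh,x0:x0+ww],None,fx=4,fy=4,interpolation=cv2.INTER_CUBIC)
    for z,col in((.15,(0,0,255)),(0,(0,255,0))):
        q=proj(c,w(b,[(-.06,-.14,z),(.06,-.14,z),(.06,.14,z),(-.06,.14,z)]))
        cv2.polylines(big,[((q-[x0,y0])*4+1.5).astype(int)],True,col,1)
    q=proj(c,w(b,[(-.091,-.072,.032),(-.091,-.072,.144),(-.091,.118,.144),(-.091,.118,.032)]))
    cv2.polylines(big,[((q-[x0,y0])*4+1.5).astype(int)],True,(255,0,255),1)
    cv2.imwrite(f"pics/{c}0fit.png",big)
for n,uv,uv2,z in(("tape",(457.5,209.8),(372.5,224.3),0),("square",(271.1,293.2),(331.6,310.4),.0),("marker",(396,292),(395.3,262.1),.007),("gauge",(176.8,218.2),(196.2,320.7),.0)):
    print(n,ray("top",uv,z).round(3),ray("scene",uv2,z).round(3))
E
```

```text
[0.63772635 0.05317439 0.09216276]
[[ 1.2  1.8]
 [ 1.3 -0.5]
 [-1.6 -1.8]
 [ 0.1 -0.9]
 [ 0.7 -0.5]
 [-2.1  0.6]
 [-1.9 -0.6]
 [ 1.6  0.1]]
tape [ 0.588 -0.353  0.   ] [ 0.579 -0.366  0.   ]
square [0.39  0.094 0.   ] [0.387 0.102 0.   ]
marker [ 0.392 -0.2    0.007] [ 0.385 -0.178  0.007]
gauge [0.571 0.323 0.   ] [0.592 0.321 0.   ]
```

View pics/top0fit.png

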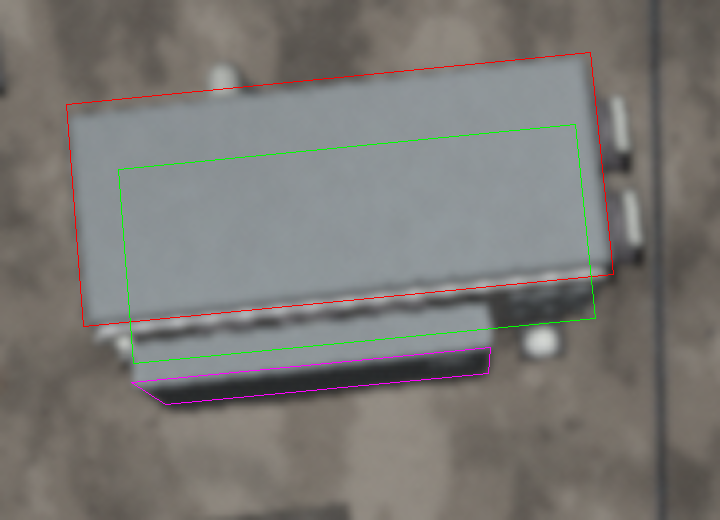

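View pics/scene0fit.png

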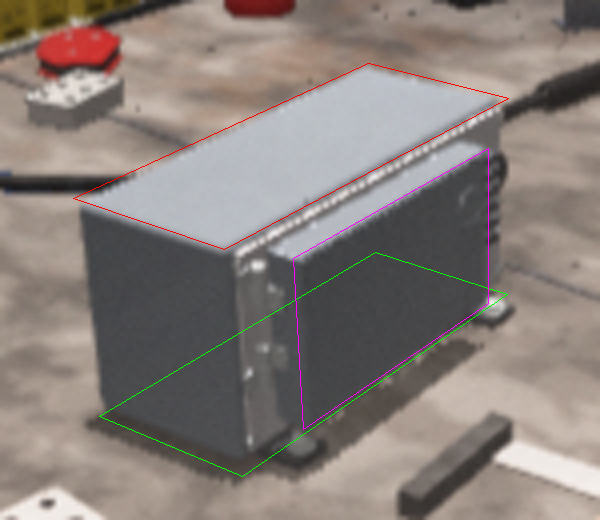

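```bash
cat >> h.py <<'E'
BOX=np.array([.6377,.0532,.0922])
def tgt(p,yaw_z=0.):
    # desired R: y down, z along box x rotated by yaw_z
    a=BOX[2]+yaw_z; z=np.array([np.cos(a),np.sin(a),0]);y=np.array([0,0,-1.]);x=np.cross(y,z)
    return w(BOX,p)[0],R.from_matrix(np.c_[x,y,z])
def st():
    s=manip.read_state();return s,np.array(s["tool_pos"]),R.from_quat(s["ee_rot"])
def inbox(p): 
    d=np.asarray(p)-[BOX[0],BOX[1],0];c,s=np.cos(BOX[2]),np.sin(BOX[2]);return np.array([c*d[0]+s*d[1],-s*d[0]+c*d[1],d[2]])
def plan(p,yaw_z=0.):
    s,P,Q=st();T,RT=tgt(p,yaw_z)
    print("box now",inbox(P).round(4),"world target",T.round(4),"rotvec tool",(Q.inv()*RT).as_rotvec().round(4),"dxyz tool now",(Q.inv().apply(T-P)*1000).round(1),"in target frame mm",(RT.inv().apply(T-P)*1000).round(1))
E
python3 - <<'E'
from h import *
s,P,Q=st();print(Q.as_matrix().round(3)); plan((-.16,-.055,.2)); plan((-.16,-.055,.2),np.pi)
E
```

```text
[[ 0.384 -0.     0.923]
 [-0.923  0.     0.384]
 [-0.    -1.     0.   ]]
box now [-0.4616 -0.5672  0.2313] world target [ 0.4834 -0.0163  0.2   ] rotvec tool [-0.      0.3016 -0.    ] dxyz tool now [-399.4   31.3  440.2] in target frame mm [-512.2   31.3  301.6]
box now [-0.4616 -0.5672  0.2313] world target [ 0.4834 -0.0163  0.2   ] rotvec tool [-0.   -2.84  0.  ] dxyz tool now [-399.4   31.3  440.2] in target frame mm [ 512.2   31.3 -301.6]
```

Call:
step_arm:
  commands:
    - [0, 1, 0, 0, 0, 0, -1]
    - [0, 1, 0, 0, 0, 0, -1]
    - [0, 1, 0, 0, 0, 0, -1]
    - [0, 0, 0, -1, 0, 0.58, -1]
    - [0, 0, 0, -1, 0, 0.58, -1]
    - [0, 0, 0, -1, 0, 0.58, -1]
    - [0, 0, 0, -1, 0, 0.58, -1]
    - [0, 0, 0, -1, 0, 0.58, -1]
    - [0, 0, 0, -1, 0, 0.58, -1]
    - [0, 0, 0, -1, 0, 0.58, -1]
    - [0, 0, 0, -1, 0, 0.58, -1]
    - [0, 0, 0, -1, 0, 0.58, -1]

```text
time: 2.4
tool_pos: [0.4049, -0.1747, 0.2316]
ee_rot: [-0.523, 0.476, -0.476, 0.523]
wrist_force: [-0.5, -0.6, 0.4]
width: -0.0003
```

Run:
```python
from h import *
plan((-.15,-.053,.105))
```

```text
box now [-0.2528 -0.2055  0.2316] world target [ 0.4932 -0.0134  0.105 ] rotvec tool [-0.0007  0.0014  0.0005] dxyz tool now [-152.4  126.6  102.9] in target frame mm [-152.5  126.6  102.8]
```

Call:
step_arm:
  commands:
    - [0, 0, 0, -0.95, 0, 0.64, -1]
    - [0, 0, 0, -0.95, 0, 0.64, -1]
    - [0, 0, 0, -0.95, 0, 0.64, -1]
    - [0, 0, 0, -0.95, 0, 0.64, -1]
    - [0, 0, 0, 0, 0.8, 0, -1]
    - [0, 0, 0, 0, 0.8, 0, -1]
    - [0, 0, 0, 0, 0.8, 0, -1]
    - [0, 0, 0, 0, 0.76, 0, -1]
    - [0, 0, 0, 0, 0, 0, -1]

```text
time: 3.52
tool_pos: [0.4899, -0.0149, 0.1024]
ee_rot: [0.524, -0.478, 0.474, -0.522]
wrist_force: [-0.7, 0.2, 1.2]
width: -0.0002
```

Run:
```python
from h import *
plan((-.15,-.053,.105))
for c in("scene","top"): cv2.imwrite(f"pics/{c}1.png",manip.get_image(c)[100:340,150:470].repeat(2,0).repeat(2,1))
```

```text
box now [-0.1535 -0.0542  0.1024] world target [ 0.4932 -0.0134  0.105 ] rotvec tool [ 0.0052  0.0016 -0.0012] dxyz tool now [-1.2 -2.6  3.5] in target frame mm [-1.2 -2.6  3.5]
```

View pics/scene1.png

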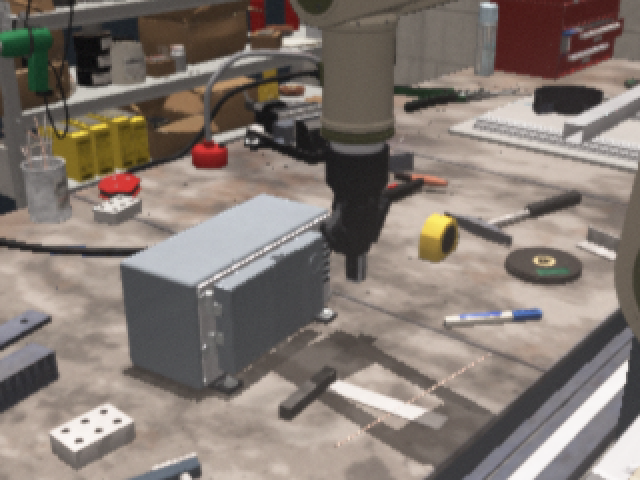

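View pics/top1.png

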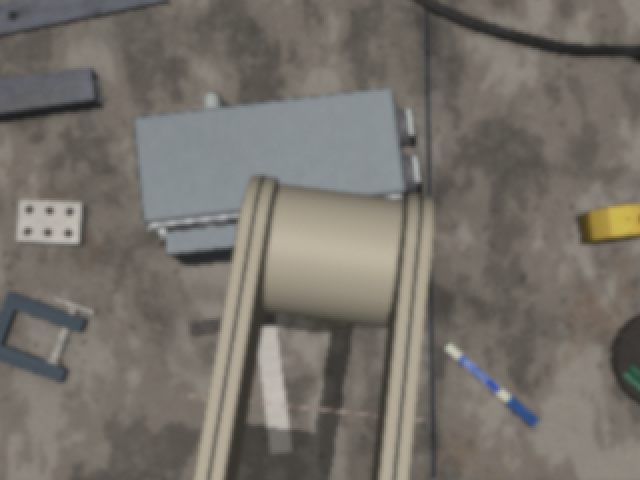

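Call:
step_arm:
  commands:
    - [0, 0, 0, 0, 0, 0.5, -1]
    - [0, 0, 0, 0, 0, 0.5, -1]
    - [0, 0, 0, 0, 0, 0, -1]
    - [0, 0, 0, 0, 0, 0, -1]

```text
time: 4.12
tool_pos: [0.5321, -0.0115, 0.1059]
ee_rot: [-0.523, 0.476, -0.476, 0.523]
wrist_force: [-0.7, 0.5, 1.1]
width: -0.0001
```

Call:
step_arm:
  commands:
    - [0, 0, 0, 0, 0, 0.08, -1]
    - [0, 0, 0, 0, 0, 0.08, -1]
    - [0, 0, 0, 0, 0, 0.08, -1]
    - [0, 0, 0, 0, 0, 0, -1]

```text
time: 4.62
tool_pos: [0.5414, -0.0106, 0.1048]
ee_rot: [0.523, -0.476, 0.476, -0.523]
wrist_force: [-1.9, -0.5, 0.8]
width: 0.0
```

Call:
step_arm:
  commands:
    - [0, 0, 0, 0, 0, 0.06, -1]
    - [0, 0, 0, 0, 0, 0.04, -1]
    - [0, 0, 0, 0, 0, 0, -1]

```text
time: 5.0
tool_pos: [0.5451, -0.0105, 0.1047]
ee_rot: [0.523, -0.476, 0.476, -0.522]
wrist_force: [-3.7, -2.6, 1.7]
width: -0.0001
```

Call:
step_arm:
  commands:
    - [0, 0, 0, 0, 0, 0.04, -1]
    - [0, 0, 0, 0, 0, 0.03, -1]
    - [0, 0, 0, 0, 0, 0, -1]

```text
time: 5.38
tool_pos: [0.5459, -0.0105, 0.1045]
ee_rot: [0.524, -0.477, 0.475, -0.521]
wrist_force: [-15.6, -4.7, 10.1]
width: 0.0002
```

Call:
step_arm:
  commands:
    - [0, 0, 0, 0, 0, -0.2, -1]
    - [0, 0, 0, 0, 0, -0.4, -1]
    - [0, 0, 0, 0, 0, -0.8, -1]
    - [0, 0, 0, 0, 0, -1, -1]
    - [0, 0, 0, 0, 0, -0.5, -1]
    - [0, 0, 0, 0, 0, 0, -1]
    - [0, 0, 0, 0, 0, 0, -1]
    - [0, 0, 0, 0, 0, 0, -1]

```text
time: 6.38
tool_pos: [0.4337, -0.0207, 0.1051]
ee_rot: [-0.523, 0.476, -0.476, 0.523]
wrist_force: [0.4, 0.0, 0.1]
width: 0.0
```

Run:
```python
from h import *
plan((-.15,-.053,.105))
for c in("scene","top"): 
    cv2.imwrite(f"pics/{c}2.png",manip.get_image(c)[100:340,150:470].repeat(2,0).repeat(2,1))
    for q in("cover_lip","cover_press"): print(c,q,[(r["at"],r["conf"]) for r in manip.pinpoint(c,q)][:2])
```

```text
box now [-0.21   -0.0548  0.1051] world target [ 0.4932 -0.0134  0.105 ] rotvec tool [-0.0007  0.0018  0.0001] dxyz tool now [-1.7  0.2 60. ] in target frame mm [-1.8  0.1 60. ]
scene cover_lip [([320.9, 245.5], 0.79), ([394.0, 263.6], 0.33)]
scene cover_press [([322.9, 242.7], 0.89), ([330.7, 311.0], 0.42)]
top cover_lip []
top cover_press []
```

View pics/scene2.png

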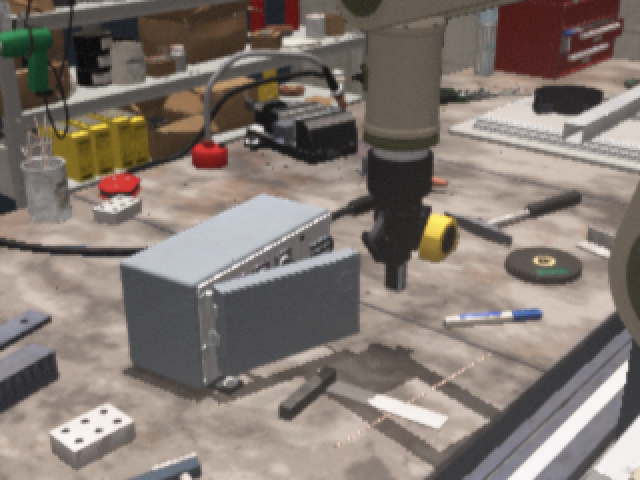

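View pics/top2.png

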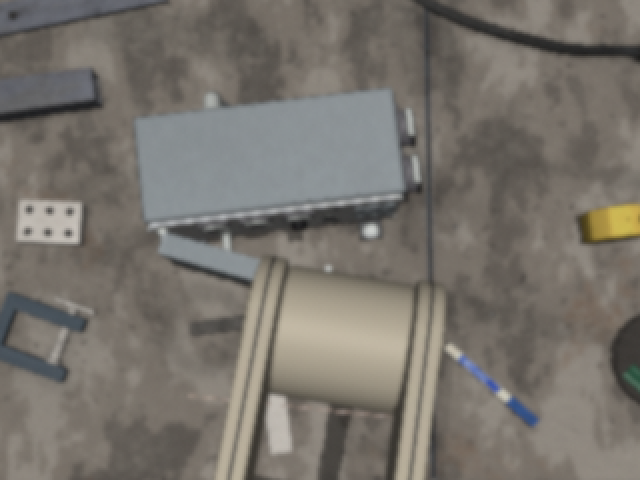

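```bash
cat >> h.py <<'E'
def cov(th,lx,ly,z):  # local -> box; ly negative to free edge
    c,s=np.cos(th),np.sin(th);return np.array([-.064+lx*c+ly*s, .118-lx*s+ly*c, z])
E
python3 - <<'E'
from h import *
for th in np.arange(.3,.65,.05):
    print(round(th,2),[proj("scene",w(BOX,cov(th,-.027,-.19,z)))[0].round(1) for z in(.144,.032)],"lip box",cov(th,-.003,-.188,.088).round(3),"press",proj("scene",w(BOX,cov(th,-.027,-.168,.112)))[0].round(1))
E
```

```text
0.3 [array([326.2, 223.9]), array([325.7, 263.6])] lip box [-0.122 -0.061  0.088] press [319.2 238. ]
0.35 [array([328.2, 225.2]), array([327.6, 265.2])] lip box [-0.131 -0.058  0.088] press [320.8 239.3]
0.4 [array([330. , 226.7]), array([329.4, 266.9])] lip box [-0.14  -0.054  0.088] press [322.3 240.7]
0.45 [array([331.7, 228.2]), array([331. , 268.6])] lip box [-0.148 -0.05   0.088] press [323.7 242.1]
0.5 [array([333.2, 229.7]), array([332.4, 270.4])] lip box [-0.157 -0.046  0.088] press [324.9 243.6]
0.55 [array([334.5, 231.4]), array([333.7, 272.3])] lip box [-0.165 -0.041  0.088] press [326.  245.1]
0.6 [array([335.7, 233. ]), array([334.8, 274.2])] lip box [-0.173 -0.035  0.088] press [326.9 246.7]
```

Call:
step_arm:
  commands:
    - [0, 0, 0, 0.85, -0.19, 0, -1]
    - [0, 0, 0, 0.85, -0.19, 0, -1]
    - [0, 0, 0, 0, 0, 0.9, -1]
    - [0, 0, 0, 0, 0, 0.9, -1]
    - [0, 0, 0, 0, 0, 0.85, -1]
    - [0, 0, 0, 0, 0, 0, -1]
    - [0, 0, 0, 0, 0, 0, -1]

```text
time: 7.55
tool_pos: [0.544, -0.0785, 0.1196]
ee_rot: [0.523, -0.476, 0.476, -0.523]
wrist_force: [0.3, -0.5, -0.3]
width: -0.0002
```

Run:
```python
from h import *
print(manip.read_state()["joints"].round(2))
plan(cov(.4,.024,-.165,.12))
for c in("scene",): 
    cv2.imwrite(f"pics/{c}3.png",manip.get_image(c)[100:340,150:470].repeat(2,0).repeat(2,1))
```

```text
[-0.24  0.08  1.75 -0.    1.31  1.24]
box now [-0.1054 -0.1225  0.1196] world target [5.36e-01 3.00e-04 1.20e-01] rotvec tool [ 0.0014  0.0018 -0.0003] dxyz tool now [-79.1  -0.4  -0.6] in target frame mm [-79.1  -0.4  -0.7]
```

View pics/scene3.png

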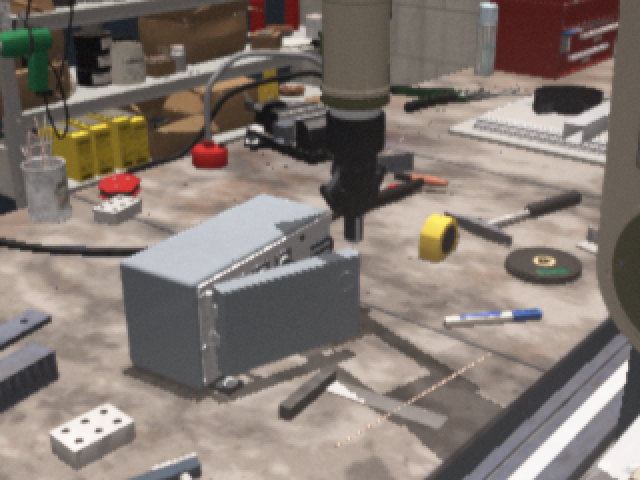

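Run:
```python
from h import *
p=inbox(st()[1])
ths=[.35]+list(np.arange(.5,1.66,.1))
prev=p
for t in ths:
    e=.0145*np.sin(t)+.011*np.cos(t)-.003+(.012 if t==.35 else 0)
    q=cov(t,e,-.165,.12);d=q-prev;print(round(t,2),q.round(3),"cmd x,y,z",(np.array([-d[1],-d[2],d[0]])/.04).round(2));prev=q
```

```text
0.35 [-0.098 -0.045  0.12 ] cmd x,y,z [-1.93 -0.01  0.2 ]
0.5 [-0.131 -0.033  0.12 ] cmd x,y,z [-0.3  -0.   -0.84]
0.6 [-0.145 -0.026  0.12 ] cmd x,y,z [-0.18 -0.   -0.36]
0.7 [-0.159 -0.018  0.12 ] cmd x,y,z [-0.21 -0.   -0.34]
0.8 [-0.172 -0.008  0.12 ] cmd x,y,z [-0.25 -0.   -0.32]
0.9 [-0.184  0.004  0.12 ] cmd x,y,z [-0.28 -0.   -0.3 ]
1.0 [-0.195  0.016  0.12 ] cmd x,y,z [-0.31 -0.   -0.27]
1.1 [-0.204  0.03   0.12 ] cmd x,y,z [-0.34 -0.   -0.24]
1.2 [-0.213  0.045  0.12 ] cmd x,y,z [-0.37 -0.   -0.21]
1.3 [-0.219  0.06   0.12 ] cmd x,y,z [-0.39 -0.   -0.17]
1.4 [-0.224  0.077  0.12 ] cmd x,y,z [-0.41 -0.   -0.13]
1.5 [-0.228  0.094  0.12 ] cmd x,y,z [-0.43 -0.   -0.08]
1.6 [-0.229  0.112  0.12 ] cmd x,y,z [-0.44 -0.   -0.04]
```

Call:
step_arm:
  commands:
    - [0, 0, 0, -0.97, 0, 0.1, -1]
    - [0, 0, 0, -0.96, 0, 0.1, -1]
    - [0, 0, 0, -0.1, 0, -0.28, -1]
    - [0, 0, 0, -0.1, 0, -0.28, -1]
    - [0, 0, 0, -0.1, 0, -0.28, -1]
    - [0, 0, 0, -0.18, 0, -0.36, -1]
    - [0, 0, 0, -0.21, 0, -0.34, -1]
    - [0, 0, 0, -0.25, 0, -0.32, -1]

```text
time: 8.6
tool_pos: [0.467, 0.0289, 0.1202]
ee_rot: [-0.522, 0.476, -0.477, 0.523]
wrist_force: [-0.2, -0.8, -0.5]
width: 0.0002
```

Run:
```python
from h import *
plan(cov(.8,.015,-.165,.12))
for c in("scene",): 
    cv2.imwrite(f"pics/{c}4.png",manip.get_image(c)[100:340,150:470].repeat(2,0).repeat(2,1))
```

```text
box now [-0.1723 -0.0085  0.1202] world target [0.4672 0.0297 0.12  ] rotvec tool [-0.0004  0.0001  0.0002] dxyz tool now [-0.7  0.2  0.3] in target frame mm [-0.7  0.2  0.3]
```

View pics/scene4.png

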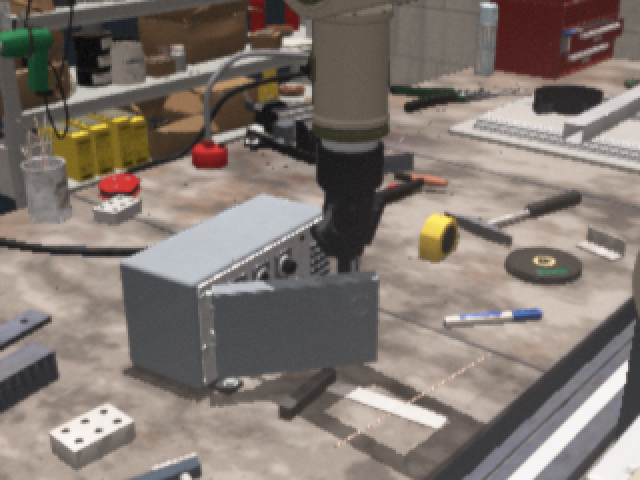

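Call:
step_arm:
  commands:
    - [0, 0, 0, -0.28, 0, -0.3, -1]
    - [0, 0, 0, -0.31, 0, -0.27, -1]
    - [0, 0, 0, -0.34, 0, -0.24, -1]
    - [0, 0, 0, -0.37, 0, -0.21, -1]
    - [0, 0, 0, -0.39, 0, -0.17, -1]
    - [0, 0, 0, -0.41, 0, -0.13, -1]
    - [0, 0, 0, -0.43, 0, -0.08, -1]
    - [0, 0, 0, -0.44, 0, -0.04, -1]
    - [0, 0, 0, -0.1, 0, 0, -1]
    - [0, 0, 0, 0, 0, 0, -1]
    - [0, 0, 0, 0, 0, 0, -1]

```text
time: 10.02
tool_pos: [0.399, 0.1461, 0.12]
ee_rot: [0.523, -0.476, 0.476, -0.523]
wrist_force: [-0.9, -0.7, 0.3]
width: -0.0005
```

Run:
```python
from h import *
plan(cov(1.6,.015,-.165,.12))
for c in("scene","top"): 
    cv2.imwrite(f"pics/{c}5.png",manip.get_image(c)[100:340,150:470].repeat(2,0).repeat(2,1))
    print(c,[(r["at"],r["conf"]) for r in manip.pinpoint(c,"breaker_b_tip")],[(r["at"],r["conf"]) for r in manip.pinpoint(c,"cover_press")][:1])
    for y in(.069,.023,-.023): print(y,proj(c,w(BOX,[(-.077,y,.112),(-.067,y,.112)])).round(1).tolist())
for t in(1.4,1.5,1.6,1.7): print(t,[proj("scene",w(BOX,cov(t,-.027,-.19,z)))[0].round(1) for z in(.144,.032)],proj("scene",w(BOX,cov(t,-.027,-.168,.112)))[0].round(1))
```

```text
box now [-0.2291  0.1145  0.12  ] world target [0.3994 0.1394 0.12  ] rotvec tool [0.0001 0.0014 0.0002] dxyz tool now [ 6.6  0.  -0.2] in target frame mm [ 6.6  0.  -0.2]
scene [([295.3, 228.9], 0.59)] [([306.0, 284.2], 0.8)]
0.069 [[272.8, 247.2], [269.5, 246.1]]
0.023 [[284.8, 240.2], [281.6, 239.2]]
-0.023 [[296.1, 233.5], [292.9, 232.6]]
top [([297.9, 212.7], 0.52)] []
0.069 [[257.0, 218.4], [256.6, 213.8]]
0.023 [[278.1, 216.3], [277.7, 211.8]]
-0.023 [[299.1, 214.3], [298.7, 209.7]]
1.4 [array([326.4, 263.5]), array([325.8, 308.9])] [316.6 274.7]
1.5 [array([321. , 267.2]), array([320.8, 313.1])] [311.7 278.1]
1.6 [array([314.7, 270.8]), array([314.8, 317.2])] [306.1 281.2]
1.7 [array([307.6, 274.2]), array([308., 321.])] [299.7 284.2]
```

View pics/scene5.png

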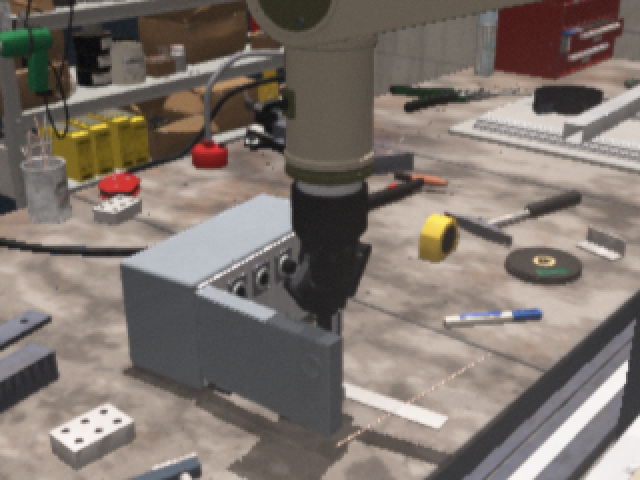

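View pics/top5.png

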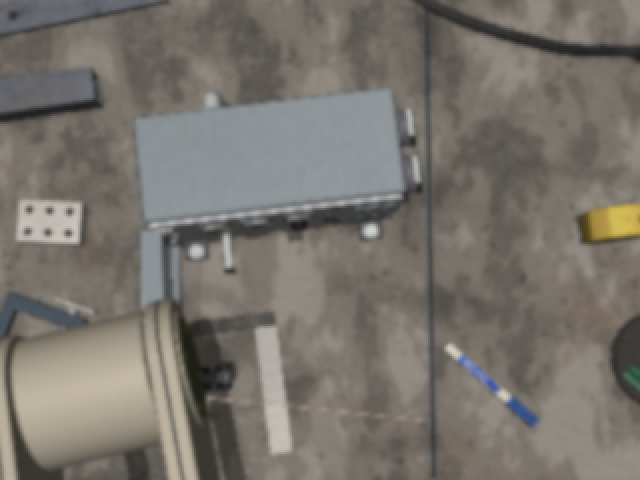

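Call:
step_arm:
  commands:
    - [0, 0, 0, 0.3, 0, 0, -1]
    - [0, 0, 0, 0.8, 0, 0, -1]
    - [0, 0, 0, 0.8, 0.1, 0, -1]
    - [0, 0, 0, 0.8, 0.1, 0, -1]
    - [0, 0, 0, 0.74, 0.1, 0, -1]
    - [0, 0, 0, 0, 0, 0.8, -1]
    - [0, 0, 0, 0, 0, 0.8, -1]
    - [0, 0, 0, 0, 0, 0.8, -1]
    - [0, 0, 0, 0, 0, 0.7, -1]
    - [0, 0, 0, 0, 0, 0, -1]
    - [0, 0, 0, 0, 0, 0, -1]

```text
time: 11.7
tool_pos: [0.5345, 0.0205, 0.1077]
ee_rot: [0.523, -0.476, 0.476, -0.522]
wrist_force: [0.2, -0.2, 0.5]
width: -0.0003
```

Run:
```python
from h import *
plan((-.088,-.023,.107))
for c in("scene",): 
    cv2.imwrite(f"pics/{c}6.png",cv2.resize(manip.get_image(c)[160:310,200:400],None,fx=4,fy=4))
```

```text
box now [-0.1058 -0.0231  0.1077] world target [0.5522 0.0222 0.107 ] rotvec tool [ 0.0013  0.0013 -0.    ] dxyz tool now [-0.   0.6 17.8] in target frame mm [-0.1  0.7 17.8]
```

View pics/scene6.png

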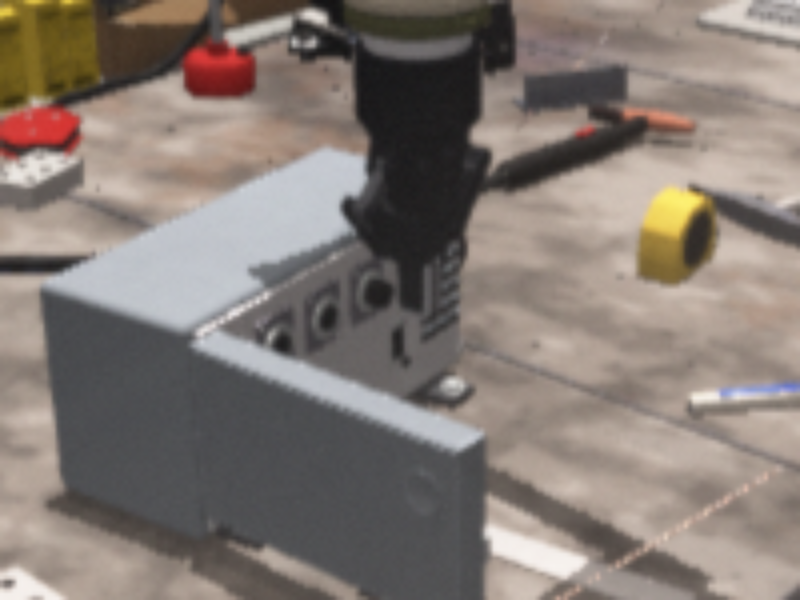

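Call:
step_arm:
  commands:
    - [0, 0, 0, 0, 0, 0.2, -1]
    - [0, 0, 0, 0, 0, 0.2, -1]
    - [0, 0, 0, 0, 0, 0.1, -1]
    - [0, 0, 0, 0, 0, 0.08, -1]
    - [0, 0, 0, 0, 0, 0, -1]

```text
time: 12.38
tool_pos: [0.5588, 0.0232, 0.1081]
ee_rot: [-0.523, 0.476, -0.476, 0.523]
wrist_force: [-0.8, 0.1, -0.6]
width: -0.0001
```

Call:
step_arm:
  commands:
    - [0, 0, 0, 0, 0, 0.05, -1]
    - [0, 0, 0, 0, 0, 0.04, -1]
    - [0, 0, 0, 0, 0, 0, -1]

```text
time: 12.75
tool_pos: [0.5606, 0.0235, 0.108]
ee_rot: [0.524, -0.477, 0.475, -0.522]
wrist_force: [-9.0, -1.4, 5.0]
width: -0.0003
```

Call:
step_arm:
  commands:
    - [0, 0, 0, 0, 0, 0.04, -1]
    - [0, 0, 0, 0, 0, 0.02, -1]
    - [0, 0, 0, 0, 0, 0, -1]
    - [0, 0, 0, 0, 0, 0, -1]

```text
time: 13.25
tool_pos: [0.5608, 0.0235, 0.1078]
ee_rot: [0.525, -0.478, 0.474, -0.521]
wrist_force: [-20.9, -1.3, 14.5]
width: -0.0001
```

Call:
step_arm:
  commands:
    - [0, 0, 0, 0, 0, -0.2, -1]
    - [0, 0, 0, 0, 0, -0.6, -1]
    - [0, 0, 0, 0, 0, -1, -1]
    - [0, 0, 0, 0, 0, -1, -1]
    - [0, 0, 0, 0, -1, -1, -1]
    - [0, 0, 0, 0.5, -1, -0.5, -1]
    - [0, 0, 0, 1, -1, 0, -1]
    - [0, 0, 0, 1, 0, 0, -1]
    - [0, 0, 0, 1, 0, 0, -1]
    - [0, 0, 0, 0, 0, 0, -1]
    - [0, 0, 0, 0, 0, 0, -1]

```text
time: 14.62
tool_pos: [0.4062, -0.1314, 0.228]
ee_rot: [-0.523, 0.476, -0.476, 0.523]
wrist_force: [0.5, 0.4, -0.5]
width: 0.0001
```

Run:
```python
from h import *
for c in("scene","top"): 
    im=manip.get_image(c)
    cv2.imwrite(f"pics/{c}7.png",cv2.resize(im[160:310,200:400] if c=="scene" else im[130:280,210:410],None,fx=4,fy=4))
    cv2.imwrite(f"pics/{c}7f.png",im)
    print(c,[(r["at"],r["conf"]) for r in manip.pinpoint(c,"breaker_b_tip")],[(r["at"],r["conf"]) for r in manip.pinpoint(c,"cover_lip")][:1])
    for q in("tape_measure","square","paint_marker","gauge_block"): print(q,[(r["at"],r["conf"]) for r in manip.pinpoint(c,q)][:1])
```

```text
scene [([293.4, 231.1], 0.39)] [([320.2, 293.2], 0.63)]
tape_measure [([370.5, 223.7], 0.8)]
square [([329.7, 309.9], 0.93)]
paint_marker [([396.1, 263.0], 0.81)]
gauge_block [([196.6, 325.9], 0.97)]
top [] [([238.9, 302.8], 0.84)]
tape_measure [([459.4, 209.9], 0.73)]
square [([269.1, 293.2], 0.87)]
paint_marker []
gauge_block [([176.1, 216.8], 0.81)]
```

View pics/scene7.png

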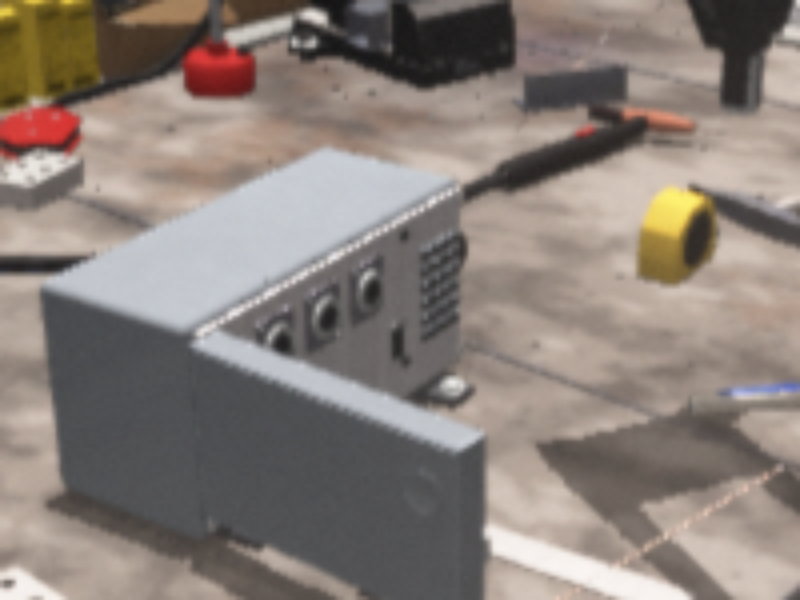

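View pics/top7.png

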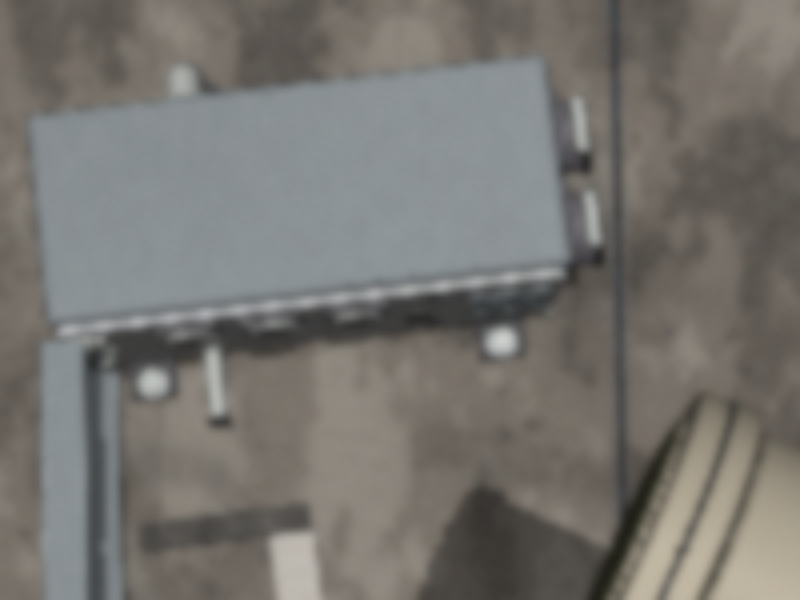

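Run:
```python
from h import *
for t in(1.4,1.5,1.6,1.7): print(t,proj("top",w(BOX,cov(t,-.003,-.188,.088)))[0].round(1),proj("scene",w(BOX,cov(t,-.003,-.188,.088)))[0].round(1))
print(manip.sign_off())
```

```text
1.4 [256.  298.6] [329.7 281.1]
1.5 [247.5 300.3] [325.7 285.2]
1.6 [239.  301.2] [320.8 289.2]
1.7 [230.4 301.2] [315. 293.]
the job is handed in; nothing more can be done
None
```

I pressed the cover at the dimple until the catch let go and it sprang ajar to about 0.4 rad. I then swung it open from behind the free edge with the shut fingers. Last, I pushed the tripped breaker, the rightmost one at box y = -23 mm, until it stopped hard at about 21 N. The job was handed in at about 15 to 16 s of the 45 s, and sign-off gave no verdict.

**Last checks, before handing in:**
- **Cover:** it stands at about 1.6 rad. The lip position agrees with that in the top camera and is about 4 pixels off in the scene camera, which is within detection error.
- **Button:** all three buttons look alike and home in the pictures. The top camera no longer detects a proud button. The scene camera still gives a low-confidence hit (0.39), but its position matches the home position.
- **Tools:** the tape measure, square and setting block are found within 2 pixels of where they were, apart from a 5-pixel row difference for the block in the scene view. The top view shows under 2 pixels for it, and nothing went near it. The marker matches in the scene view; the network never found it in the top view.
- **Robot:** clear of everything, with wrist force about zero.

**Unexplained reading:** both hard presses showed an upward wrist force of 10 to 15 N as well as the push. I did not find the cause, but it stayed well under the limits.

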